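# Grease the mill bearing with a push gun

### The job

Grease the bearing of the wood-chip mill that has a grease nipple: lift the push-type grease gun out of its bench holder, press its coupler squarely, in line with the tilted nipple, until it snaps on, then push the barrel down along the same line against its spring until the pump stroke is fully in. Finish while still gripping the gun and holding the stroke in, and leave the jar and the two bottles where they stand.

Things in the scene. Friction and masses are not known exactly. Their poses are not given: they have to be found in the camera images.
- gun_grip (a point): Push-type grease gun, 0.4 to 0.6 kg: plain steel barrel 36 mm in diameter, 115 mm long, ribbed waist, knurled cap on top, thin nozzle with coupler below. It stands upright in the holder. This point: on the barrel's axis, 75 mm above the barrel's lower end, 40 mm below the cap's top; z axis along the gun, nozzle to cap. Grip firmly: pumping loads it with 20 N lengthwise.
- coupler_seal (a point): The seal at the bottom of the coupler's socket, on the gun's axis, 12.7 mm inside its mouth. The mouth is flared to 17 mm and narrows to an 11 mm bore; four spring jaws stand 5 mm inside it. Pushed with about 5 to 9 N they snap over the nipple's head and the nipple's tip comes to rest on this seal. z axis along the gun, nozzle to cap.
- pump_stroke (a joint): How far the nozzle has been pushed into the barrel (m): 0 = out (at the start), 0.015 = fully in, at its stop. A return spring pushes it out with 12 N at 0, rising evenly to 19.5 N at 0.015.
- holder: Bench holder of the grease gun, fixed: a 100 x 100 x 6 mm foot plate with an upright aluminium cup 50 mm in diameter, its rim 106 mm above the bench, bored for the gun; the barrel sits 28 mm deep in the cup, on a ledge 78 mm above the bench, with 1 mm play around it, the nozzle in the bore below. Origin: centre of the underside, z up.
- nipple_tip (a point): Tip of the grease nipple, a small steel fitting on the crown of one of the two bearings: hexagon foot 14 mm across, thin neck, ball head 9 mm in diameter, 21 mm tall. This point is the outermost point of the head, on the nipple's axis, about 100 mm above the bench. z axis: the nipple's axis, outward; it leans 30 degrees (0.52 rad) from vertical to the robot's side, square to the mill's shaft.
- mill: Bench mill for wood chips, fixed: grey frame, toothed steel drum 80 mm in diameter on a shaft in two alike grey bearing blocks, motor behind, belt guard at the +y end. Origin on the bench under the middle of the shaft; y axis along the shaft, which is 53 mm above the bench; x axis away from the robot. The blocks stand at y = +105 and -105 mm; either may be the one with the nipple.
- bearing_plug: The other bearing block (127 x 36 x 63 mm), with only a short flat hexagon plug screw where the first has its nipple; it is not to be greased. Origin: centre of its underside, on the mill frame 20 mm above the bench.
- jar: Bystander: clear jar of wood chips, 80 mm in diameter and 90 mm high, loose on the platform of a small flat scale (150 x 105 mm). Origin: centre of its underside.
- bottle_a: Bystander: amber sample bottle with blue cap, 46 mm in diameter and 85 mm high, loose on the bench. Origin: centre of its underside.
- bottle_b: Bystander: amber sample bottle with blue cap, 42 mm in diameter and 75 mm high, loose on the bench. Origin: centre of its underside.
- gun: The gun as a whole; origin at the centre of the flat lower end of the gun's barrel, where the nozzle comes out, 75 mm below gun_grip; z axis from nozzle to cap. The nozzle (10 mm tube, then a coupler 21 mm in diameter and 28 mm long) reaches 65 mm farther down, so with the pump out the coupler's mouth lies 140 mm below gun_grip along the gun's axis.
- nipple: The grease nipple (see nipple_tip), fixed. Origin at the underside of its hexagon foot, 21 mm below its tip; z axis along it, outward.
Mind the look-alikes: they are no part of the job. Of the things like the gun, leave any that is yellow; of the rest the smaller one is meant. Leave any green look-alike of the holder alone.

How it is judged:
By the outcome, as a careful person would: the job done as asked, in the order asked, and still so for the second after the job is handed in, while the arm keeps its last pose, push and grip.
It also fails if it takes over 45 s, if anything falls off the work surface, if the arm or the gripper's body presses on something with over 40 N, if the wrist force passes 120 N, or if a joint passes its speed limit or range.

### The arm

A 7-joint arm with a two-finger parallel gripper is mounted at the origin on the work surface. World frame = base frame: x ahead of the robot, y to its left, z up, the work surface at z = 0. Lengths are in mm, angles in rad, forces in N, time in s.
With the tool pointing down it reaches from about 425 to 925 mm from the base axis. Payload 6.8 kg.
Tool frame: the origin (TCP) lies on the centre line of the jaws, within the pads' length; the fingertips stand 11 mm ahead of it and the grasp point (between the pads) lies 8 mm behind it; z points along the fingers, y is the direction in which the jaws open and shut (so a half turn about z gives the same grasp; the last joint's range is limited). The gripper opens to 88 mm and grips with 3 to 60 N. Pads are 20 mm wide; open, the fingers measure 115 mm over their backs; the gripper's body (75 mm by 178 mm) begins 61 mm behind the grasp point.
Start: joints at [1.031, 0.477, 0.022, 1.555, -0.011, 1.109, -0.083], TCP at [282.502, -613.058, 233.664] pointing down, gripper open.
Joint ranges: [-2.96, 2.96], [-0.34, 2.1], [-1.41, 1.46], [0.24, 2.44], [-1.37, 4.51], [0.17, 1.92], [-2.96, 2.96]. Speed limits (rad/s): [2.39, 2.39, 3.14, 3.14, 3.14, 3.14, 3.14].

### API

Orientations are given as a unit quaternion [x, y, z, w].
In Python, from workcell import telemetry, camera, arm, spotter gives the robot as it stands.
- The arm moves only by the tool drive_tool, never from a script. Its argument "targets" is a list of rows, each a list of 7 numbers: the shift along the tool's x, y, z in m, then the turn, a rotation vector about the tool's x, y, z in degrees, then the finger opening in m, from 0 to 0.0878. In form: [[x, y, z, rx, ry, rz, gripper], ...]. A call has 1 to 12 rows; each row shifts and turns the commanded pose from where the row before left it, along the tool's axes as they then stand; what a row does not reach is not made up. A row lasts 1/8 s, in which the tool goes at most 62.5 mm and 10.7 degrees, less where a joint would pass 70% of its speed; a pose out of reach is approached as far as the arm can. A call with a gripper value outside its range is refused whole. The fingers move at their own pace and stop on an object; "newtons" is the grip in N (left out, the last holds). Time passes only in rows, so rows that do not move let the fingers close. It gives the time, the measured TCP pose, the force and the opening at its end, in the units of the state.
- telemetry.get_state(): the state, without advancing time (a new reading comes with each control period).
- camera(name): name is "side" or "top"; returns a dict with "img" (420x560x3 uint8, red, green, blue), "depth" (420x560 float32, mm along the optical axis (not along the pixel's ray), 0 where there is no reading), "fx", "fy", "cx", "cy" (pixels), "dist_coeffs" ([k1, k2, p1, p2, k3] as OpenCV has them; the pictures are not rectified), "world_from_camera" (4x4, takes a point from camera to world coordinates). Camera axes: x right, y down, z forward; pixel columns grow to the right and rows downward; lengths in mm; the calibration is good to about 2 mm. A picture is of the moment at which its call begins.
- arm.job_done(): hands the job in, once; it reports no verdict.
Trained networks look in a picture, given as the dict that the camera call returned (one of the last four; its "shot" number tells which), for a name from the list of things; names that differ only in an ending like _2 or _b are one class to them, and where a whole thing is asked for, a point or a joint stands for the part that bears it (a point fixed in the world has none). Each returns a list of dicts, best first, with "conf" (0 to 1); they miss things now and then, are a little off and sometimes report something else, mostly with a low value. They report only what shows in the picture. A call takes as long as a camera call. They do not tell look-alikes from the thing itself.
- spotter.silhouettes(picture, target): "pixels" (420x560 bool, what is visible of it).
- spotter.tip_of(picture, target): "point" ([x, y, z] in mm, in world coordinates, good to about 4 mm: a listed point, or the origin of a listed thing).
The state is a dict: "time": time; "joints": joint angles; "qd": joint speeds; "joint_torque": joint torques, N m; "position": TCP position; "tool_rot": TCP orientation; "contact_force": force on the tool from outside, world axes, zero at the start; "wrist_torque": the same for the moment, N m; "width": finger opening in mm.
Only numpy, scipy, OpenCV 4.12 (cv2) and the standard library are available. Lean on these libraries where they do the work, as an engineer would, in place of code of your own. Each camera call takes 0.05 s, during which the arm holds its last target.

## Working session

There is one attempt and no reset: what is moved stays moved. The work goes in short steps, Python scripts to look and compute and a tool call to move; the robot and the scene stay as the last step left them, time stands still between calls to the robot, and variables do not carry over. Pictures are saved under pics/ and viewed, and the job is handed in when it is done.

Besides the shell and the picture viewer there is one more tool, called in YAML: its name, and indented under it one key for each argument. drive_tool: Moves the arm, as the interface text tells. Its arguments: {"type":"object","properties":{"targets":{"type":"array"},"newtons":{"type":"number"}},"required":["targets"]}

```bash
mkdir -p pics; ls; cat > h.py <<'E'
import numpy as np, cv2, pickle
from workcell import telemetry, camera, arm, spotter
def snap(n,tag):
    p=camera(n); cv2.imwrite(f'pics/{tag}.png',p['img'][:,:,::-1]); pickle.dump(p,open(f'{tag}.pkl','wb')); return p
E
python3 - <<'E'
from h import *
print(telemetry.get_state())
for n in('side','top'):
    p=snap(n,n+'0'); print(n,p['fx'],p['cx'],p['cy'],p['dist_coeffs'],p['world_from_camera'])
    for t in['gun_grip','coupler_seal','holder','nipple_tip','nipple','mill','bearing_plug','jar','bottle_a','gun']:
        r=spotter.tip_of(p,t); print(t,[(np.round(d['point']).tolist(),round(d['conf'],2)) for d in r])
E
```

```text
pics
{'time': 0.0, 'joints': array([ 1.03091777,  0.47779568,  0.02235643,  1.55642674, -0.01146866,
        1.10930614, -0.08309694]), 'qd': array([ 0.00103031, -0.00078493,  0.00014348,  0.00124382, -0.00029158,
       -0.00028166, -0.00178401]), 'joint_torque': array([-4.91276080e-05, -5.82848096e+01,  1.53414253e+00, -2.72607601e+01,
       -5.44047577e-02,  1.69485924e-02,  2.02441556e-04]), 'position': array([ 282.20758179, -612.54116336,  232.69545208]), 'tool_rot': array([ 9.76783307e-01,  2.14227812e-01, -2.75612075e-04, -8.60733745e-04]), 'contact_force': array([ 0.81916651,  0.18274421, -0.34594988]), 'wrist_torque': array([-0.00625221,  0.04170483, -0.00262991]), 'width': 88.02128563957855}
side 389.7323655609524 280.0343677688401 213.94325879642582 [-0.06217819  0.          0.          0.          0.        ] [[-8.92813588e-01 -3.16523819e-01  3.20463055e-01  1.57795081e+02]
 [-4.49925986e-01  6.60227287e-01 -6.01387177e-01  5.61907902e+02]
 [-2.12250871e-02 -6.81111299e-01 -7.31872184e-01  9.12855817e+02]
 [ 0.00000000e+00  0.00000000e+00  0.00000000e+00  1.00000000e+00
[... 828 characters left out ...]
]
 [-9.99773589e-01  1.88826990e-02 -9.80884793e-03 -7.63542002e+01]
 [ 6.43792989e-03 -1.70939449e-01 -9.85260502e-01  1.40485239e+03]
 [ 0.00000000e+00  0.00000000e+00  0.00000000e+00  1.00000000e+00]]
gun_grip [([281.0, -321.0, 139.0], 0.7), ([400.0, -324.0, 153.0], 0.63), ([364.0, -193.0, 198.0], 0.6)]
coupler_seal []
holder [([565.0, -517.0, -4.0], 0.83), ([402.0, -323.0, 6.0], 0.81), ([594.0, -348.0, 1.0], 0.58)]
nipple_tip []
nipple []
mill []
bearing_plug [([709.0, 121.0, 19.0], 0.66)]
jar [([382.0, -59.0, 4.0], 0.15)]
bottle_a [([380.0, 129.0, -1.0], 0.46), ([380.0, -61.0, -1.0], 0.44)]
gun [([364.0, -192.0, 95.0], 0.71), ([282.0, -321.0, 65.0], 0.51), ([400.0, -322.0, 76.0], 0.44)]
```

View pics/side0.png

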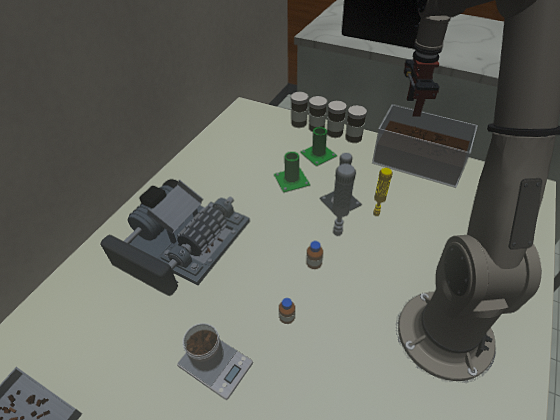

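View pics/top0.png

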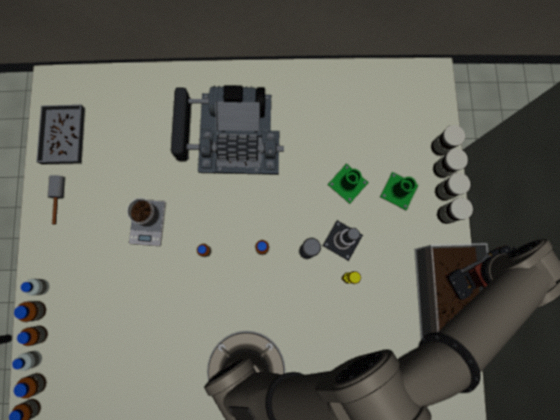

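```bash
python3 - <<'E'
from h import *
s=pickle.load(open('side0.pkl','rb'));t=pickle.load(open('top0.pkl','rb'))
a=cv2.resize(s['img'][145:250,310:410],(500,525),interpolation=cv2.INTER_CUBIC)
b=cv2.resize(t['img'][200:300,290:380],(270,300),interpolation=cv2.INTER_CUBIC)
c=np.zeros((525,270,3),np.uint8);c[:300]=b
cv2.imwrite('pics/cropg.png',np.hstack([a,c])[:,:,::-1])
a=cv2.resize(s['img'][170:300,95:260],(790,600),interpolation=cv2.INTER_CUBIC)
cv2.imwrite('pics/cropm.png',a[:,:,::-1])
E
```

```text
(no output)
```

View pics/cropg.png

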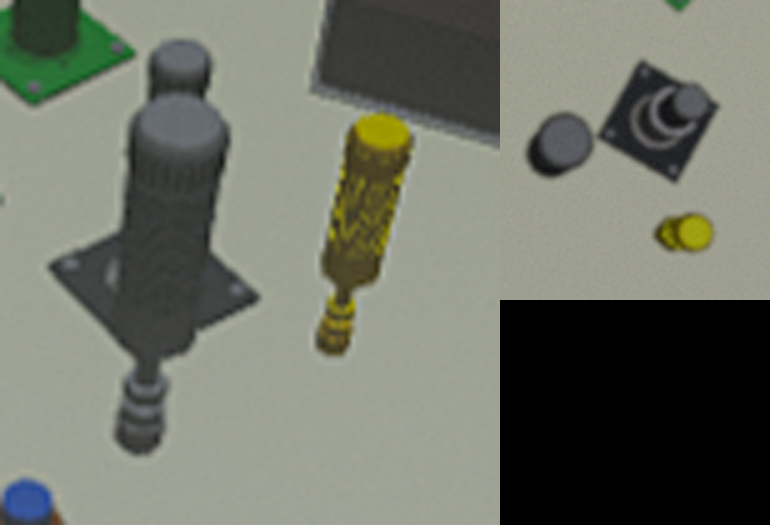

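View pics/cropm.png

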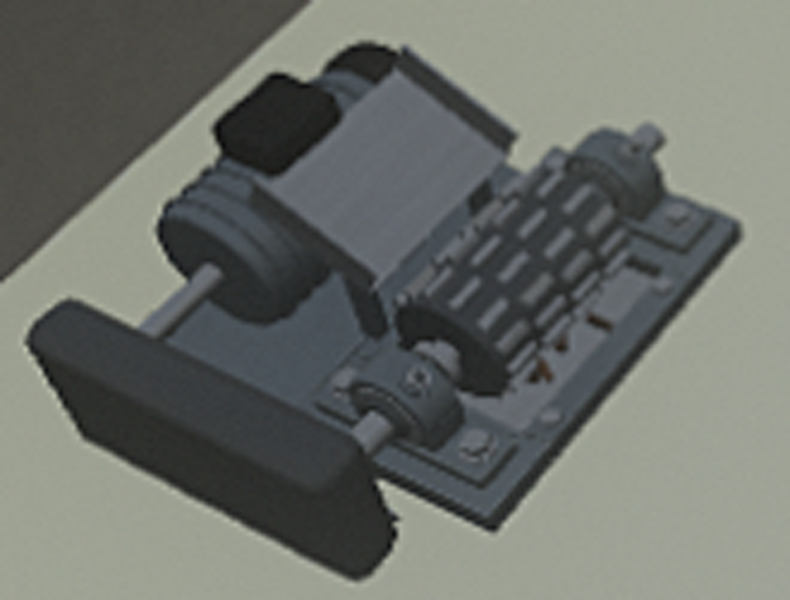

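```bash
cat >> h.py <<'E'
def proj(p,X):
    W=np.linalg.inv(p['world_from_camera']); X=np.atleast_2d(np.array(X,float))
    K=np.array([[p['fx'],0,p['cx']],[0,p['fy'],p['cy']],[0,0,1]])
    r,_=cv2.Rodrigues(W[:3,:3]); return cv2.projectPoints(X,r,W[:3,3],K,np.array(p['dist_coeffs']))[0][:,0]
def ray(p,uv):
    K=np.array([[p['fx'],0,p['cx']],[0,p['fy'],p['cy']],[0,0,1]])
    n=cv2.undistortPoints(np.array(uv,float).reshape(-1,1,2),K,np.array(p['dist_coeffs']))[:,0]
    d=np.c_[n,np.ones(len(n))]; M=p['world_from_camera']
    return M[:3,3],d@M[:3,:3].T   # scale = depth
def cloud(p):
    v,u=np.nonzero(p['depth']>0); o,d=ray(p,np.c_[u,v]); return o+d*p['depth'][v,u][:,None],u,v
E
python3 - <<'E'
from h import *
s=pickle.load(open('side0.pkl','rb'));t=pickle.load(open('top0.pkl','rb'))
X=[[674,-89,100],[684,-89,80],[709,-93,53],[709,-130,53],[700,122,100],[709,12,53]]
print(proj(s,X).round(1).tolist());print(proj(t,X).round(1).tolist())
def crop(p,u,v,r,k): return cv2.resize(p['img'][v-r:v+r,u-r:u+r],(k,k),interpolation=cv2.INTER_LANCZOS4)
im=np.vstack([np.hstack([crop(s,225,205,20,300),crop(s,180,252,20,300)]),np.hstack([crop(t,272,143,20,300),crop(t,205,143,20,300)])])
im=np.clip(im.astype(float)*1.8,0,255).astype(np.uint8)
cv2.imwrite('pics/cropn.png',im[:,:,::-1])
E
```

```text
[[229.1, 200.6], [227.0, 204.3], [221.9, 207.1], [228.3, 199.4], [179.1, 248.3], [202.6, 230.4]]
[[270.5, 152.6], [270.4, 151.5], [271.4, 146.6], [282.7, 146.4], [203.4, 146.0], [239.3, 147.2]]
```

View pics/cropn.png

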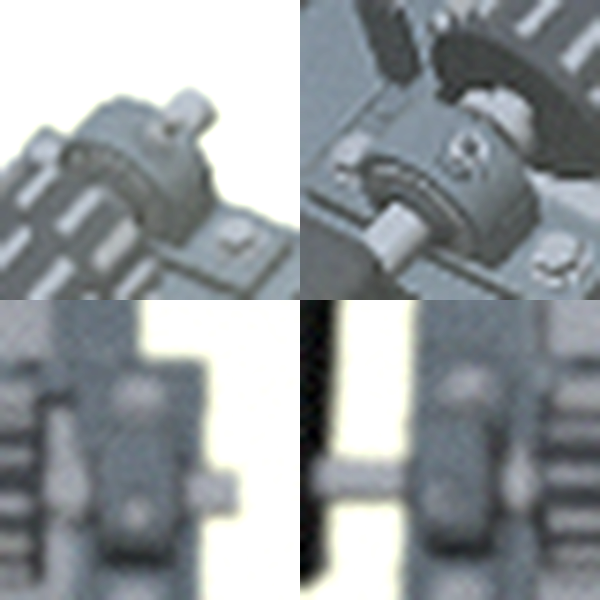

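```bash
python3 - <<'E'
from h import *
for n in('side0','top0'):
    p=pickle.load(open(n+'.pkl','rb'));X,u,v=cloud(p)
    for y0 in(-93,121):
        m=(abs(X[:,1]-y0)<45)&(abs(X[:,0]-690)<45)&(X[:,2]>84)
        print(n,y0,m.sum());print(np.c_[u[m],v[m],X[m].round(0)].astype(int).tolist())
    # holder plate & gun, mill axis
p=pickle.load(open('top0.pkl','rb'))
print([ (n,[ (d['conf'],np.round(d['point'],1)) for d in spotter.tip_of(camera('top'),n)]) for n in ['nipple_tip','bearing_plug','nipple']])
E
```

```text
side0 -93 77
[[221, 197, 714, -104, 85], [222, 197, 711, -104, 86], [220, 198, 714, -98, 86], [221, 198, 710, -98, 87], [222, 198, 709, -101, 85], [223, 198, 706, -102, 86], [224, 198, 701, -101, 89], [225, 198, 701, -105, 85], [221, 199, 708, -95, 87], [222, 199, 707, -98, 84], [223, 199, 704, -99, 84], [224, 199, 702, -101, 84], [225, 199, 695, -98, 90], [226, 199, 696, -103, 84], [227, 199, 683, -92, 100], [228, 199, 678, -90, 104], [229, 199, 677, -94, 100], [218, 200, 714, -87, 87], [219, 200, 713, -90, 85], [220, 200, 710, -91, 85], [221, 200, 707, -93, 85], [222, 200, 703, -93, 86], [223, 200, 699, -92, 89], [224, 200, 698, -95, 87], [225, 200, 694, -96, 87], [226, 200, 689, -93, 92], [227, 200, 679, -86, 103], [228, 200, 677, -88, 102], [229, 200, 675, -90, 101], [217, 201, 716, -84, 84], [218, 201, 711, -83, 88], [219, 201, 710, -86, 86], [220, 201, 706, -86, 87], [221, 201, 703, -87, 88], [222, 201, 700, -88, 88], [224, 201, 693, -89, 91], [225, 201, 689, -88, 93], [226, 201, 688, -92, 90], [227, 201, 680, -87, 97], [228, 201, 676, -87, 99], [229, 201, 677, -92, 95], [219, 
[... 5368 characters left out ...]
46, 703, 125, 91], [204, 146, 705, 122, 85], [205, 146, 704, 119, 86], [217, 146, 702, 80, 89], [218, 146, 699, 76, 99], [202, 147, 701, 128, 87], [203, 147, 700, 125, 88], [204, 147, 702, 122, 84], [205, 147, 701, 119, 86], [217, 147, 698, 80, 93], [218, 147, 699, 77, 89], [202, 148, 698, 128, 87], [203, 148, 696, 124, 93], [204, 148, 697, 122, 87], [217, 148, 696, 80, 90], [218, 148, 695, 77, 91], [203, 149, 694, 125, 88], [205, 149, 694, 119, 87], [217, 149, 693, 80, 89], [218, 149, 692, 77, 91], [205, 150, 691, 119, 87], [217, 150, 691, 81, 84], [218, 151, 686, 77, 89], [217, 152, 683, 81, 87]]
[('nipple_tip', []), ('bearing_plug', [(0.74, array([712.7, 125.1,  18.2]))]), ('nipple', [])]
```

```bash
python3 - <<'E'
from h import *
for n in('side0','top0'):
    p=pickle.load(open(n+'.pkl','rb'));X,u,v=cloud(p)
    for c in((401,-322),(364,-193),(281,-320)):
        m=(np.hypot(X[:,0]-c[0],X[:,1]-c[1])<40)&(X[:,2]>120); Y=X[m]
        print(n,c,m.sum(),'ztop',np.sort(Y[:,2])[-8:].round(0)); 
        T=Y[Y[:,2]>np.percentile(Y[:,2],98)-5]; print(len(T),T.min(0).round(1),T.max(0).round(1),((T.min(0)+T.max(0))/2).round(1),T.mean(0).round(1))
# gun in holder silhouettes
for n in('side','top'):
    p=camera(n)
    for d in spotter.silhouettes(p,'gun')+spotter.silhouettes(p,'holder'):
        q=d['pixels'];vv,uu=np.nonzero(q);print(n,round(d['conf'],2),q.sum(),uu.min(),uu.max(),vv.min(),vv.max())
# mill front edge yaw from top
t=pickle.load(open('top0.pkl','rb'))
g=cv2.GaussianBlur(cv2.cvtColor(t['img'],cv2.COLOR_RGB2GRAY),(3,3),0).astype(float)
pts=[]
for uu in range(203,277):
    col=g[160:190,uu]; i=np.argmax(np.diff(col)); d=np.diff(col)[max(i-2,0):i+3]; pts.append((uu,160+i+.5+((np.arange(len(d))-2)*d).sum()/d.sum()))
o,dd=ray(t,pts); s=(20-o[2])/dd[:,2]; W=o+dd*s[:,None]
l=cv2.fitLine(W[:,:2].astype(np.float32),cv2.DIST_HUBER,0,.01,.01).ravel(); print('front edge',l, 'deg',np.degrees(np.arctan2(l[0],l[1])))
E
```

```text
side0 (401, -322) 134 ztop [196. 196. 196. 196. 196. 197. 197. 198.]
63 [ 385.6 -334.3  191.6] [ 419.4 -302.8  197.9] [ 402.5 -318.5  194.7] [ 404.  -317.   194.1]
side0 (364, -193) 839 ztop [257. 257. 257. 257. 257. 258. 258. 258.]
173 [ 341.8 -213.6  251.8] [ 388.  -169.4  258.5] [ 364.9 -191.5  255.1] [ 364.3 -189.6  255.2]
side0 (281, -320) 271 ztop [183. 183. 183. 183. 183. 184. 184. 184.]
74 [ 265.6 -333.7  178.7] [ 298.  -301.   183.9] [ 281.8 -317.4  181.3] [ 281.4 -317.2  181.2]
top0 (401, -322) 179 ztop [195. 195. 196. 196. 196. 196. 196. 197.]
79 [ 390.1 -334.7  190.9] [ 422.  -303.2  197. ] [ 406.1 -318.9  193.9] [ 404.5 -318.4  192.9]
top0 (364, -193) 345 ztop [258. 258. 258. 258. 258. 259. 259. 260.]
146 [ 343.8 -212.1  252.7] [ 386.8 -171.5  259.8] [ 365.3 -191.8  256.3] [ 364.9 -191.1  255. ]
top0 (281, -320) 167 ztop [183. 183. 183. 183. 184. 185. 185. 185.]
61 [ 267.5 -333.1  179.1] [ 295.5 -302.   185.2] [ 281.5 -317.5  182.2] [ 280.5 -318.   181.3]
side 0.7 486 373 392 168 215
side 0.59 1086 331 355 164 235
side 0.66 252 321 360 191 208
side 0.59 792 275 308 152 191
side 0.58 728 301 335 127 166
top 0.69 390 298 321 237 258
top 0.67 197 342 359 228 242
top 0.9 903 380 417 172 209
top 0.82 941 327 367 164 202
top 0.73 672 323 361 222 259
front edge [4.1374270e-02 9.9914372e-01 6.2799744e+02 1.3985301e+01] deg 2.3712478
```

drive_tool:
  targets:
    - [0,0,-0.015,0,0,-10.4,0.0878]
    - [0,0,-0.015,0,0,-10.4,0.0878]
    - [0,0,-0.015,0,0,-10.4,0.0878]
    - [0,0,-0.015,0,0,-10.4,0.0878]
    - [0,0,-0.015,0,0,-10.4,0.0878]
    - [0,0,-0.015,0,0,-10.4,0.0878]
    - [0,0,0,0,0,0,0.0878]

```text
time: 2.58
position: [282.6, -613.7, 324.9]
tool_rot: [0.725, 0.689, -0.0, 0.001]
contact_force: [0.3, 0.1, -0.3]
width: 88.0
```

```bash
cat >> h.py <<'E'
from scipy.spatial.transform import Rotation as R
def axes(): 
    s=telemetry.get_state(); return np.array(s['position']),R.from_quat(s['tool_rot']),s
PSI=np.radians(2.8)
XM=np.array([np.cos(PSI),-np.sin(PSI),0]); YM=np.array([np.sin(PSI),np.cos(PSI),0])
def rt(tilt): # tool y in mill xz plane, tilt rad about mill y; tool z=-axis
    a=np.array([0,0,1])*np.cos(tilt)-XM*np.sin(tilt); z=-a; x=YM; y=np.cross(z,x); return R.from_matrix(np.c_[x,y,z])
def delta(P,Rt):
    p,r,s=axes(); print('t',s['time'],'pos',p.round(1),'F',np.round(s['contact_force'],1),'w',round(s['width'],1),'J',np.round(s['joints'],2))
    print('shift tool mm',r.inv().apply(np.array(P)-p).round(1),'rotvec deg',np.degrees((r.inv()*Rt).as_rotvec()).round(2),'shift in target frame',Rt.inv().apply(np.array(P)-p).round(1))
E
python3 -c "
from h import *
delta([403.5,-318.5,330],rt(0))"
```

```text
t 2.575 pos [ 282.6 -613.7  324.9] F [ 0.3  0.1 -0.3] w 88.0 J [ 1.18  0.42 -0.2   1.43  0.08  1.29  0.93]
shift tool mm [301.  105.4  -5.5] rotvec deg [ 0.09  0.11 -0.17] shift in target frame [300.7 106.3  -5.1]
```

drive_tool:
  targets:
    - [0.03,0.01,0,0,0,0,0.0878]
    - [0.05,0.018,0,0,0,0,0.0878]
    - [0.05,0.018,0,0,0,0,0.0878]
    - [0.05,0.018,0,0,0,0,0.0878]
    - [0.05,0.018,0,0,0,0,0.0878]
    - [0.045,0.015,0,0,0,0,0.0878]
    - [0.026,0.008,0,0,0,0,0.0878]
    - [0,0,0,0,0,0,0.0878]

```text
time: 3.58
position: [403.1, -315.6, 323.3]
tool_rot: [0.724, 0.689, 0.0, -0.0]
contact_force: [0.1, -0.6, 0.0]
width: 87.8
```

```bash
python3 -c "
from h import *
delta([403.5,-318.5,145],rt(0))
snap('side','side1');snap('top','top1')"
```

```text
t 3.575 pos [ 403.1 -315.6  323.3] F [ 0.1 -0.6  0. ] w 87.8 J [ 0.87  0.15 -0.37  1.8   0.06  1.2   0.44]
shift tool mm [ -3.    0.6 178.3] rotvec deg [-0.01 -0.03 -0.02] shift in target frame [ -2.9   0.5 178.3]
```

View pics/side1.png

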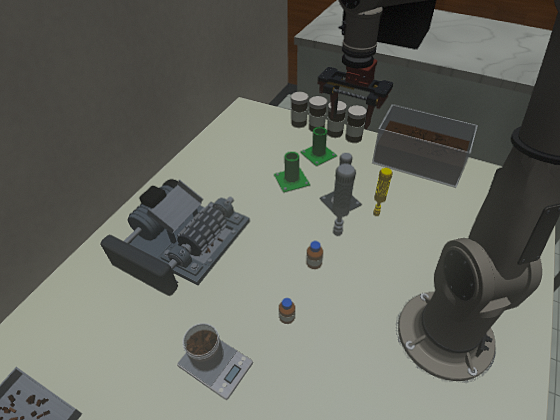

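drive_tool:
  targets:
    - [-0.004,0,0.02,0,0,0,0.0878]
    - [0,0,0.04,0,0,0,0.0878]
    - [0,0,0.04,0,0,0,0.0878]
    - [0,0,0.04,0,0,0,0.0878]
    - [0,0,0.03,0,0,0,0.0878]
    - [0,0,0.008,0,0,0,0.0878]
    - [0,0,0,0,0,0,0.0878]

```text
time: 4.55
position: [401.9, -322.6, 145.7]
tool_rot: [0.725, 0.689, -0.0, -0.0]
contact_force: [0.4, -0.5, 0.6]
width: 87.6
```

```bash
python3 - <<'E'
from h import *
delta([403.5,-320,145],rt(0))
s=snap('side','side2');t=snap('top','top2')
a=cv2.resize(s['img'][110:230,290:410],(400,400),interpolation=cv2.INTER_CUBIC)
b=cv2.resize(t['img'][180:300,290:410],(400,400),interpolation=cv2.INTER_CUBIC)
cv2.imwrite('pics/c2.png',np.hstack([a,b])[:,:,::-1])
E
```

```text
t 4.55 pos [ 401.9 -322.6  145.7] F [ 0.4 -0.5  0.6] w 87.6 J [ 0.84  0.35 -0.35  2.    0.16  0.82  0.36]
shift tool mm [2.6 1.5 0.7] rotvec deg [-0.02 -0.01 -0.18] shift in target frame [2.6 1.5 0.7]
```

View pics/c2.png

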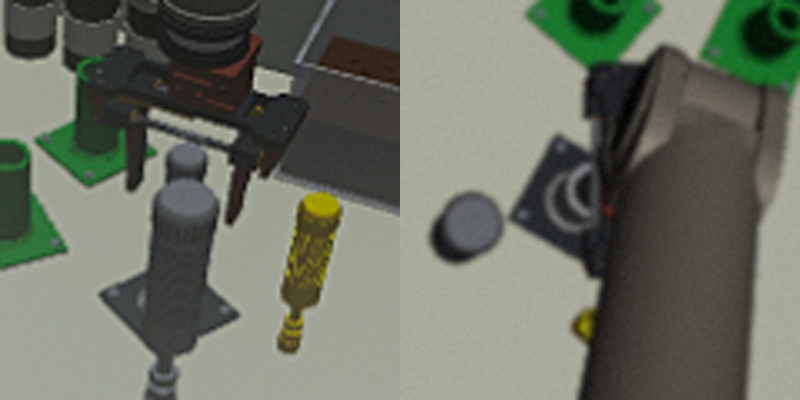

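drive_tool:
  targets:
    - [0.002,0.001,0,0,0,0,0.0878]
    - [0,0,0,0,0,0,0.0]
    - [0,0,0,0,0,0,0.0]
    - [0,0,0,0,0,0,0.0]
    - [0,0,0,0,0,0,0.0]
    - [0,0,0,0,0,0,0.0]
  newtons: 20

```text
time: 5.4
position: [403.3, -319.7, 145.6]
tool_rot: [0.725, 0.689, -0.0, -0.0]
contact_force: [0.0, -0.5, 0.2]
width: 41.0
```

drive_tool:
  targets:
    - [0,0,0,0,0,0,0.0]
    - [0,0,0,0,0,0,0.0]
  newtons: 55

```text
time: 5.65
position: [403.1, -319.7, 145.6]
tool_rot: [0.725, 0.689, -0.0, -0.0]
contact_force: [-1.4, 0.4, 0.5]
width: 35.6
```

drive_tool:
  targets:
    - [0,0,0,0,0,0,0.0]
    - [0,0,-0.005,0,0,0,0.0]
    - [0,0,-0.01,0,0,0,0.0]
    - [0,0,-0.015,0,0,0,0.0]
    - [0,0,-0.02,0,0,0,0.0]
    - [0,0,-0.02,0,0,0,0.0]
    - [0,0,-0.02,0,0,0,0.0]
    - [0,0,-0.02,0,0,0,0.0]
    - [0,0,-0.02,0,0,0,0.0]
    - [0,0,-0.01,0,0,0,0.0]
    - [0,0,0,0,0,0,0.0]

```text
time: 7.02
position: [403.6, -319.8, 286.5]
tool_rot: [0.725, 0.689, 0.0, 0.001]
contact_force: [-0.4, 0.2, -5.6]
width: 35.5
```

```bash
python3 - <<'E'
from h import *
a=np.array([0,0,1])*np.cos(np.pi/6)-XM*.5
tip=np.array([675,-88.5,100]); 
# TCP is 8mm ahead of grasp point: TCP = tip + a*(127.3-8+d)
delta(tip+a*(119.3+50),rt(np.pi/6))
s=snap('side','side3')
a=cv2.resize(s['img'][80:230,270:420],(600,600),interpolation=cv2.INTER_CUBIC)
cv2.imwrite('pics/c3.png',a[:,:,::-1])
E
```

```text
t 7.025 pos [ 403.6 -319.8  286.5] F [-0.4  0.2 -5.6] w 35.5 J [ 0.87  0.19 -0.37  1.85  0.07  1.12  0.43]
shift tool mm [244.5 174.9  39.9] rotvec deg [-29.92   0.07  -0.04] shift in target frame [244.3 131.8 122.1]
```

View pics/c3.png

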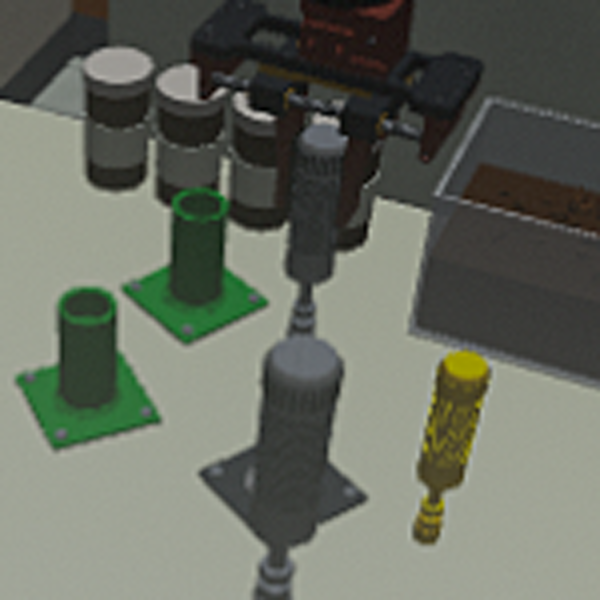

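drive_tool:
  targets:
    - [0.01,0.007,0,0,0,0,0.0]
    - [0.022,0.016,0,0,0,0,0.0]
    - [0.03,0.022,0,0,0,0,0.0]
    - [0.031,0.022,0,0,0,0,0.0]
    - [0.031,0.022,0,0,0,0,0.0]
    - [0.031,0.022,0,0,0,0,0.0]
    - [0.03,0.022,0,0,0,0,0.0]
    - [0.03,0.02,0,0,0,0,0.0]
    - [0.02,0.015,0,0,0,0,0.0]
    - [0.01,0.007,0,0,0,0,0.0]

```text
time: 8.32
position: [590.8, -81.2, 284.8]
tool_rot: [0.724, 0.69, 0.0, -0.001]
contact_force: [-0.5, -0.9, -6.9]
width: 35.1
```

drive_tool:
  targets:
    - [0,0,0,-2,0,0,0.0]
    - [0,0,0,-4,0,0,0.0]
    - [0,0,0,-6,0,0,0.0]
    - [0,0,0,-6,0,0,0.0]
    - [0,0,0,-6,0,0,0.0]
    - [0,0,0,-4,0,0,0.0]
    - [0,0,0,-2,0,0,0.0]
    - [0,0,0,0,0,0,0.0]

```text
time: 9.32
position: [588.4, -84.2, 284.4]
tool_rot: [0.7, 0.666, 0.177, 0.187]
contact_force: [0.3, -0.2, -6.1]
width: 35.3
```

```bash
python3 - <<'E'
from h import *
a=np.array([0,0,1])*np.cos(np.pi/6)-XM*.5
tip=np.array([675,-88.5,100]); 
delta(tip+a*(119.3+50),rt(np.pi/6))
s=snap('side','side4');t=snap('top','top4')
A=cv2.resize(s['img'][130:250,160:280],(400,400),interpolation=cv2.INTER_CUBIC)
b=cv2.resize(t['img'][90:210,210:330],(400,400),interpolation=cv2.INTER_CUBIC)
cv2.imwrite('pics/c4.png',np.hstack([A,b])[:,:,::-1])
E
```

```text
t 9.325 pos [588.4 -84.2 284.4] F [ 0.3 -0.2 -6.1] w 35.3 J [ 0.55  0.1  -0.54  2.06  0.15  0.48 -0.14]
shift tool mm [ -0.  -17.   33.8] rotvec deg [-0.21  0.09 -0.09] shift in target frame [ -0.1 -17.1  33.7]
```

View pics/c4.png

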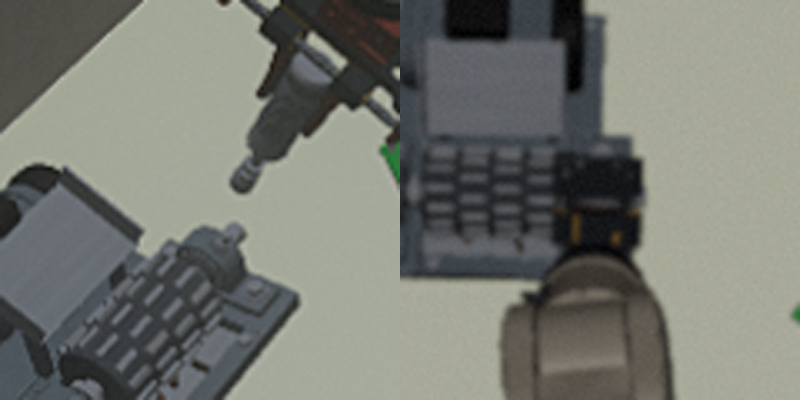

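```bash
python3 - <<'E'
from h import *
p,r,s=axes()
S=pickle.load(open('side4.pkl','rb'))
P=camera('side')
for n in('coupler_seal','gun','gun_grip','nipple_tip','nipple'): print(n,[(np.round(d['point'],1).tolist(),round(d['conf'],2)) for d in spotter.tip_of(P,n)])
f=lambda d:p+r.apply([0,0,d])
print('pred seal',f(118.7),'gun org',f(67-.6),'grip',f(-8.6),'mouth',f(131.4))
uv=proj(S,[f(131.4),f(118.7),f(66.4),f(-48.6),[675.5,-88.7,100.5],[675.5+10.5,-89,100.5-18.2]]);print(uv.round(1).tolist())
im=cv2.resize(S['img'][130:230,190:290],(600,600),interpolation=cv2.INTER_CUBIC)
im=np.clip(im*1.5,0,255).astype(np.uint8).copy()
for q in uv: cv2.drawMarker(im,tuple(int(x) for x in (((q-[190,130])+.5)*6)),(255,0,0),cv2.MARKER_CROSS,8,1)
cv2.imwrite('pics/c5.png',im[:,:,::-1])
E
```

```text
coupler_seal [([361.9, -193.9, 17.6], 0.73), ([280.6, -320.9, 14.1], 0.6), ([647.0, -89.8, 177.2], 0.44)]
gun [([363.0, -195.4, 91.3], 0.94), ([278.4, -322.0, 63.9], 0.78)]
gun_grip [([365.1, -196.4, 196.4], 0.95), ([281.5, -319.4, 147.6], 0.88), ([584.8, -85.9, 293.8], 0.87)]
nipple_tip [([676.2, -84.9, 98.9], 0.58)]
nipple [([686.7, -88.3, 81.3], 0.44)]
pred seal [648.95806994 -86.92026481 182.39423007] gun org [622.92439194 -85.60607352 227.73527671] grip [585.59120168 -83.72147798 292.7558981 ] mouth [655.27982349 -87.23938966 171.38407152]
[[231.5, 185.1], [232.9, 182.9], [239.1, 173.5], [254.7, 149.9], [228.6, 200.4], [226.4, 203.5]]
```

View pics/c5.png

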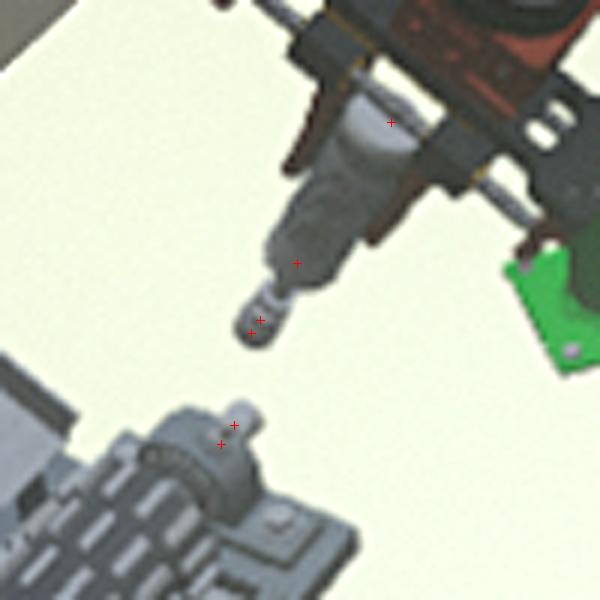

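drive_tool:
  targets:
    - [0,-0.004,0.008,0,0,0,0.0]
    - [0,-0.006,0.012,0,0,0,0.0]
    - [0,-0.005,0.012,0,0,0,0.0]
    - [0,-0.002,0.012,0,0,0,0.0]
    - [0,0,0.006,0,0,0,0.0]
    - [0,0,0,0,0,0,0.0]
    - [0,0,0,0,0,0,0.0]

```text
time: 10.6
position: [600.8, -84.2, 234.2]
tool_rot: [0.7, 0.666, 0.179, 0.188]
contact_force: [0.3, -0.6, -5.7]
width: 35.6
```

```bash
python3 - <<'E'
from h import *
a=np.array([0,0,1])*np.cos(np.pi/6)-XM*.5
tip=np.array([675.5,-88.7,100.5]); 
delta(tip+a*118.7,rt(np.pi/6))
p,r,s=axes()
P=snap('side','side6')
for n in('coupler_seal','gun_grip','nipple_tip','nipple'): print(n,[(np.round(d['point'],1).tolist(),round(d['conf'],2)) for d in spotter.tip_of(P,n) if d['point'][0]>550])
f=lambda d:p+r.apply([0,0,d])
print('pred seal',f(118.7),'mouth',f(131.4),'axis',r.apply([0,0,1]))
uv=proj(P,[f(131.4),f(118.7),f(66.4),f(-48.6),tip,tip-21*a]);print(uv.round(1).tolist())
im=cv2.resize(P['img'][145:225,190:270],(600,600),interpolation=cv2.INTER_CUBIC)
im=np.clip(im*1.7,0,255).astype(np.uint8).copy()
for q in uv: cv2.drawMarker(im,tuple(int(x) for x in (((q-[190,145])+.5)*7.5)),(255,0,0),cv2.MARKER_CROSS,8,1)
cv2.imwrite('pics/c6.png',im[:,:,::-1])
X,u,v=cloud(P)
m=(u>=220)&(u<=245)&(v>=180)&(v<=206)&(X[:,0]>630)&(X[:,2]>84)
Y=np.c_[u,v,X.round(0)][m].astype(int); print(Y[(abs(Y[:,0]-229)<5)].tolist())
E
```

```text
t 10.6 pos [600.8 -84.2 234.2] F [ 0.3 -0.6 -5.7] w 35.6 J [ 0.48  0.19 -0.49  2.1   0.3   0.36 -0.28]
shift tool mm [-0.8 -2.1 34.5] rotvec deg [ 0.04  0.03 -0.05] shift in target frame [-0.8 -2.1 34.5]
coupler_seal [([660.5, -86.2, 127.6], 0.56), ([707.6, 11.4, 1.1], 0.24)]
gun_grip [([685.5, -90.4, 81.8], 0.27), ([635.9, -89.1, 173.8], 0.18)]
nipple_tip [([677.2, -86.9, 98.3], 0.39), ([632.5, -89.1, 176.9], 0.31)]
nipple [([683.9, -88.1, 82.2], 0.46)]
pred seal [660.16251416 -87.18273256 131.44590181] mouth [666.51154623 -87.49955826 120.45138439] axis [ 0.49992379 -0.02494691 -0.86571003]
[[230.2, 196.8], [231.5, 194.8], [237.5, 186.2], [252.4, 164.8], [228.6, 200.4], [226.4, 203.5]]
[[233, 180, 647, -86, 195], [233, 181, 643, -81, 197], [233, 182, 641, -78, 196], [232, 183, 644, -77, 192], [233, 183, 640, -75, 195], [232, 184, 644, -75, 190], [233, 184, 640, -75, 192], [233, 185, 640, -74, 189], [233, 186, 639, -72, 187], [232, 188, 657, -91, 156], [233, 188, 654, -91, 158], [232, 189, 655, -87, 157], [233, 189, 650, -85, 160], [231, 190, 657, -84, 155], [232, 190, 653, -84, 156
[... 1201 characters left out ...]
 658, -85, 121], [225, 199, 699, -102, 84], [226, 199, 695, -102, 85], [227, 199, 681, -89, 104], [228, 199, 677, -89, 105], [229, 199, 677, -93, 102], [225, 200, 694, -95, 88], [226, 200, 689, -93, 92], [227, 200, 679, -87, 102], [228, 200, 676, -87, 103], [229, 200, 675, -90, 101], [225, 201, 688, -87, 93], [226, 201, 685, -88, 95], [227, 201, 682, -89, 94], [228, 201, 677, -87, 99], [229, 201, 675, -90, 97], [225, 202, 687, -85, 92], [226, 202, 685, -88, 90], [227, 202, 682, -89, 91], [228, 202, 680, -90, 90], [225, 203, 686, -83, 90], [226, 203, 684, -85, 89], [227, 203, 681, -86, 89], [228, 203, 680, -89, 87], [226, 204, 682, -82, 88], [227, 204, 682, -87, 84], [226, 205, 682, -81, 85]]
```

View pics/c6.png

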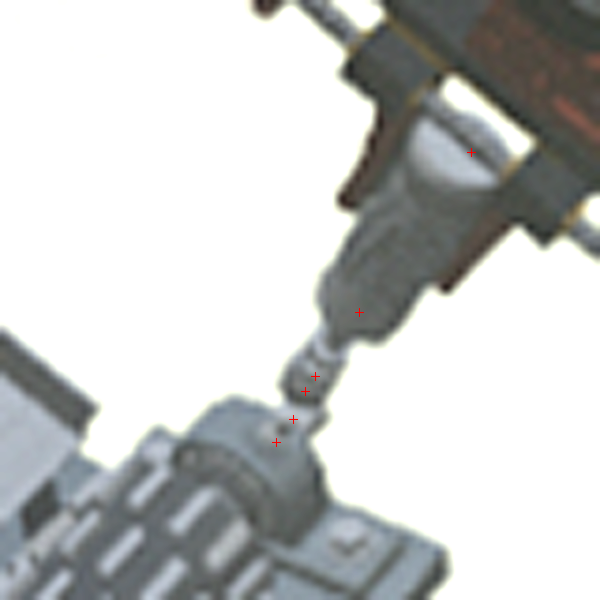

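```bash
python3 - <<'E'
from h import *
from scipy.optimize import least_squares
P=pickle.load(open('side6.pkl','rb')); p,r,s=axes()
X,u,v=cloud(P); m=X[:,0]>600
L=r.inv().apply(X-p)   # tool frame, z along gun downward
c=(L[:,2]>105)&(L[:,2]<130)&(np.hypot(L[:,0],L[:,1])<16)&m
q=L[c]; f=least_squares(lambda k:np.hypot(q[:,0]-k[0],q[:,1]-k[1])-10.5,[0,0],loss='soft_l1'); print('coupler axis off (tool x,y)',f.x.round(2),c.sum(),q.mean(0).round(1))
c=(L[:,2]>5)&(L[:,2]<62)&(np.hypot(L[:,0],L[:,1])<26)&m&(L[:,0]>3)
q=L[c]; f=least_squares(lambda k:np.hypot(q[:,0]-k[0]-k[2]*(q[:,2]-66),q[:,1]-k[1]-k[3]*(q[:,2]-66))-18,[0,0,0,0],loss='soft_l1'); print('barrel',f.x.round(3),c.sum())
a=-r.apply([0,0,1])
for n in('side6','side0','side4','top0'):
    PP=pickle.load(open(n+'.pkl','rb')); Y,u,v=cloud(PP)
    d=np.linalg.norm(Y-[678,-89,96.6],axis=1); w=(d<9)&(Y[:,2]>93.5); q=Y[w]
    f=least_squares(lambda k:np.linalg.norm(q-k,axis=1)-4.5,[678,-89,96.6],loss='soft_l1'); t=f.x+4.5*a
    print(n,w.sum(),'ball',f.x.round(1),'tip',t.round(1),'tip in tool',r.inv().apply(t-p).round(2))
E
```

```text
coupler axis off (tool x,y) [-3.01  2.45] 37 [  5.1   0.5 116.8]
barrel [-3.082  2.049 -0.007 -0.014] 141
side6 10 ball [679.4 -89.8  99.3] tip [677.1 -89.7 103.2] tip in tool [ -1.44   0.81 151.79]
side0 9 ball [679.1 -90.2  99.5] tip [676.8 -90.1 103.4] tip in tool [ -1.88   0.63 151.51]
side4 8 ball [679.5 -91.1  99. ] tip [677.2 -90.9 102.9] tip in tool [ -2.67   0.79 152.16]
top0 6 ball [680.7 -86.1  97.3] tip [678.5 -85.9 101.2] tip in tool [  2.37   0.78 154.16]
```

drive_tool:
  targets:
    - [0.0005,-0.0018,0.004,0,0,0,0.0]
    - [0,0,0.006,0,0,0,0.0]
    - [0,0,0.006,0,0,0,0.0]
    - [0,0,0.004,0,0,0,0.0]
    - [0,0,0,0,0,0,0.0]
  newtons: 60

```text
time: 11.48
position: [609.0, -84.1, 215.1]
tool_rot: [0.7, 0.666, 0.178, 0.187]
contact_force: [0.2, 0.2, -5.1]
width: 35.6
```

```bash
cat > chk.py <<'E'
from h import *
a=np.array([0,0,1])*np.cos(np.pi/6)-XM*.5
tip=np.array([675.5,-88.7,100.5]); 
delta(tip+a*118.7,rt(np.pi/6))
p,r,s=axes(); print('F tool',r.inv().apply(s['contact_force']).round(2),'M',np.round(s['wrist_torque'],2))
E
python3 chk.py
```

```text
t 11.475 pos [609.  -84.1 215.1] F [ 0.2  0.2 -5.1] w 35.6 J [ 0.43  0.23 -0.45  2.1   0.36  0.33 -0.34]
shift tool mm [-1.4  0.4 13.9] rotvec deg [-0.05  0.02 -0.05] shift in target frame [-1.4  0.4 13.9]
F tool [ 0.22 -2.37  4.48] M [0.03 1.12 0.01]
```

drive_tool:
  targets:
    - [0,0,0.002,0,0,0,0.0]
    - [0,0,0.002,0,0,0,0.0]
    - [0,0,0.002,0,0,0,0.0]
    - [0,0,0,0,0,0,0.0]

```text
time: 11.98
position: [612.1, -84.4, 210.4]
tool_rot: [0.7, 0.666, 0.178, 0.188]
contact_force: [1.0, 0.1, -4.5]
width: 35.5
```

```bash
python3 chk.py
```

```text
t 11.975 pos [612.1 -84.4 210.4] F [ 1.   0.1 -4.5] w 35.5 J [ 0.42  0.24 -0.44  2.1   0.38  0.32 -0.36]
shift tool mm [-1.2  0.1  8.2] rotvec deg [ 0.    0.03 -0.05] shift in target frame [-1.2  0.1  8.2]
F tool [ 0.17 -1.43  4.4 ] M [ 0.01  1.12 -0.01]
```

drive_tool:
  targets:
    - [0,0,0.002,0,0,0,0.0]
    - [0,0,0.002,0,0,0,0.0]
    - [0,0,0,0,0,0,0.0]

```text
time: 12.35
position: [614.2, -84.8, 207.9]
tool_rot: [0.7, 0.666, 0.178, 0.188]
contact_force: [-8.4, -1.4, 5.5]
width: 35.4
```

```bash
python3 - <<'E'
exec(open('chk.py').read())
P=snap('side','side7')
im=cv2.resize(P['img'][165:225,195:255],(600,600),interpolation=cv2.INTER_CUBIC)
cv2.imwrite('pics/c7.png',np.clip(im*1.7,0,255).astype(np.uint8)[:,:,::-1])
E
```

```text
t 12.35 pos [614.2 -84.8 207.9] F [-8.4 -1.4  5.5] w 35.4 J [ 0.41  0.24 -0.43  2.1   0.39  0.31 -0.37]
shift tool mm [-0.9 -0.5  5. ] rotvec deg [ 0.06  0.09 -0.05] shift in target frame [-0.9 -0.5  5. ]
F tool [-1.87 -4.46 -8.89] M [-0.11  1.55 -0.1 ]
```

View pics/c7.png

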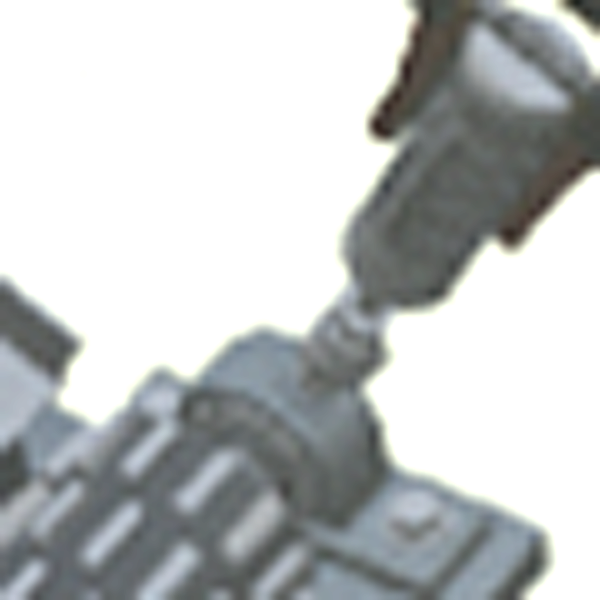

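drive_tool:
  targets:
    - [-0.001,-0.0007,0,0,0,0,0.0]
    - [0,0,0,0,0,0,0.0]

```text
time: 12.65
position: [613.9, -85.1, 208.0]
tool_rot: [0.7, 0.666, 0.179, 0.188]
contact_force: [-7.4, 1.1, 5.4]
width: 35.6
```

```bash
python3 chk.py
```

```text
t 12.65 pos [613.9 -85.1 208. ] F [-7.4  1.1  5.4] w 35.6 J [ 0.41  0.24 -0.43  2.1   0.39  0.31 -0.37]
shift tool mm [-0.6 -0.3  5.2] rotvec deg [ 0.12  0.04 -0.03] shift in target frame [-0.6 -0.3  5.2]
F tool [ 0.76 -3.69 -8.44] M [0.29 1.4  0.13]
```

drive_tool:
  targets:
    - [0,-0.0005,-0.0015,0,0,0,0.0]
    - [0,0,-0.0015,0,0,0,0.0]
    - [0,0,0,0,0,0,0.0]

```text
time: 13.02
position: [611.9, -85.2, 209.5]
tool_rot: [0.7, 0.666, 0.179, 0.188]
contact_force: [-0.8, 0.2, -1.8]
width: 35.5
```

```bash
python3 chk.py
```

```text
t 13.025 pos [611.9 -85.2 209.5] F [-0.8  0.2 -1.8] w 35.5 J [ 0.42  0.24 -0.44  2.11  0.38  0.31 -0.36]
shift tool mm [-0.4  0.7  7.5] rotvec deg [ 0.07  0.02 -0.05] shift in target frame [-0.4  0.7  7.5]
F tool [ 0.13 -1.61  1.15] M [0.17 0.47 0.12]
```

drive_tool:
  targets:
    - [0,0,0.0015,0,0,0,0.0]
    - [0,0,0.0015,0,0,0,0.0]
    - [0,0,0.001,0,0,0,0.0]

```text
time: 13.4
position: [614.3, -85.2, 206.3]
tool_rot: [0.7, 0.666, 0.179, 0.188]
contact_force: [-0.4, 0.5, 0.4]
width: 35.8
```

```bash
python3 chk.py
```

```text
t 13.4 pos [614.3 -85.2 206.3] F [-0.4  0.5  0.4] w 35.8 J [ 0.41  0.24 -0.43  2.1   0.39  0.31 -0.37]
shift tool mm [-0.5  0.2  3.6] rotvec deg [ 0.11  0.02 -0.04] shift in target frame [-0.5  0.2  3.6]
F tool [ 0.44 -0.13 -0.58] M [0.16 0.08 0.1 ]
```

drive_tool:
  targets:
    - [0,0,0.001,0,0,0,0.0]
    - [0,0,0,0,0,0,0.0]

```text
time: 13.65
position: [614.9, -85.3, 204.5]
tool_rot: [0.7, 0.666, 0.179, 0.188]
contact_force: [8.1, -0.5, -9.7]
width: 35.8
```

```bash
python3 chk.py
```

```text
t 13.65 pos [614.9 -85.3 204.5] F [ 8.1 -0.5 -9.7] w 35.8 J [ 0.41  0.25 -0.43  2.1   0.39  0.3  -0.37]
shift tool mm [-0.4  0.5  1.7] rotvec deg [ 0.09 -0.02 -0.06] shift in target frame [-0.4  0.5  1.7]
F tool [-0.07  2.18 12.45] M [ 0.01 -0.85  0.05]
```

drive_tool:
  targets:
    - [0,0.0005,0.001,0,0,0,0.0]
    - [0,0,0.001,0,0,0,0.0]
    - [0,0,0.001,0,0,0,0.0]
    - [0,0,0,0,0,0,0.0]

```text
time: 14.15
position: [616.0, -85.4, 202.9]
tool_rot: [0.7, 0.666, 0.179, 0.188]
contact_force: [-2.7, 1.6, 4.1]
width: 35.5
```

```bash
python3 chk.py
```

```text
t 14.15 pos [616.  -85.4 202.9] F [-2.7  1.6  4.1] w 35.5 J [ 0.4   0.25 -0.42  2.1   0.4   0.3  -0.38]
shift tool mm [-0.4  0.4 -0.2] rotvec deg [ 0.04  0.04 -0.03] shift in target frame [-0.4  0.4 -0.2]
F tool [ 1.44 -0.37 -4.95] M [0.3  0.18 0.21]
```

drive_tool:
  targets:
    - [0.0003,0.0005,0.0015,0,0,0,0.0]
    - [0,0,0.002,0,0,0,0.0]
    - [0,0,0.002,0,0,0,0.0]
    - [0,0,0.002,0,0,0,0.0]
    - [0,0,0.002,0,0,0,0.0]
    - [0,0,0.0015,0,0,0,0.0]
    - [0,0,0,0,0,0,0.0]

```text
time: 15.02
position: [621.5, -85.5, 193.7]
tool_rot: [0.7, 0.666, 0.178, 0.188]
contact_force: [-7.8, 1.4, 11.0]
width: 35.5
```

```bash
python3 chk.py
```

```text
t 15.025 pos [621.5 -85.5 193.7] F [-7.8  1.4 11. ] w 35.5 J [ 0.38  0.27 -0.4   2.1   0.43  0.29 -0.41]
shift tool mm [ -0.5   0.3 -10.9] rotvec deg [ 0.01  0.08 -0.03] shift in target frame [ -0.5   0.3 -10.9]
F tool [  0.99  -1.26 -13.46] M [0.31 0.74 0.16]
```

drive_tool:
  targets:
    - [0,0,0.0015,0,0,0,0.0]
    - [0,0,0.0015,0,0,0,0.0]
    - [0,0,0.001,0,0,0,0.0]
    - [0,0,0.001,0,0,0,0.0]
    - [0,0,0,0,0,0,0.0]

```text
time: 15.65
position: [623.8, -85.7, 189.7]
tool_rot: [0.7, 0.666, 0.178, 0.188]
contact_force: [-10.6, 2.2, 13.6]
width: 35.2
```

```bash
python3 chk.py
```

```text
t 15.65 pos [623.8 -85.7 189.7] F [-10.6   2.2  13.6] w 35.2 J [ 0.37  0.28 -0.38  2.1   0.44  0.28 -0.42]
shift tool mm [ -0.5   0.2 -15.6] rotvec deg [ 0.01  0.09 -0.03] shift in target frame [ -0.5   0.2 -15.6]
F tool [  1.62  -2.41 -17.13] M [0.36 0.98 0.2 ]
```

drive_tool:
  targets:
    - [0,0,0.001,0,0,0,0.0]
    - [0,0,0.0005,0,0,0,0.0]
    - [0,0,0,0,0,0,0.0]

```text
time: 16.02
position: [624.2, -85.7, 189.4]
tool_rot: [0.7, 0.666, 0.178, 0.188]
contact_force: [-21.2, 2.2, 26.9]
width: 35.5
```

```bash
python3 - <<'E'
exec(open('chk.py').read())
P=snap('side','side8')
im=cv2.resize(P['img'][145:225,190:270],(600,600),interpolation=cv2.INTER_CUBIC)
cv2.imwrite('pics/c8.png',np.clip(im*1.7,0,255).astype(np.uint8)[:,:,::-1])
X,u,v=cloud(P); m=X[:,0]>600; L=r.inv().apply(X-p)
from scipy.optimize import least_squares
c=(L[:,2]>5)&(L[:,2]<62)&(np.hypot(L[:,0],L[:,1])<26)&m&(L[:,0]>3)
q=L[c]; f=least_squares(lambda k:np.hypot(q[:,0]-k[0]-k[2]*(q[:,2]-66),q[:,1]-k[1]-k[3]*(q[:,2]-66))-18,[0,0,0,0],loss='soft_l1'); print('barrel',f.x.round(3),c.sum())
E
```

```text
t 16.025 pos [624.2 -85.7 189.4] F [-21.2   2.2  26.9] w 35.5 J [ 0.36  0.28 -0.38  2.1   0.44  0.28 -0.42]
shift tool mm [ -0.6   0.1 -16. ] rotvec deg [ 0.03  0.14 -0.01] shift in target frame [ -0.5   0.1 -16. ]
F tool [  1.08  -4.94 -33.88] M [0.51 1.9  0.26]
barrel [-3.205e+00  1.998e+00 -2.000e-03 -5.000e-03] 137
```

View pics/c8.png

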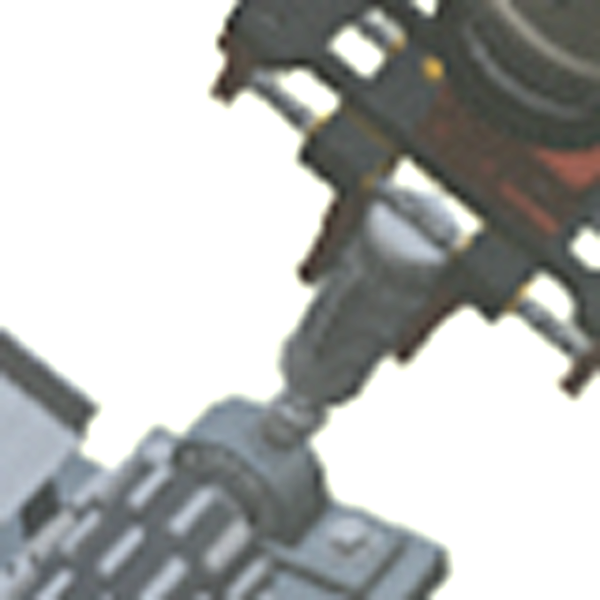

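drive_tool:
  targets:
    - [0,0,-0.0006,0,0,0,0.0]
    - [0,0,0,0,0,0,0.0]
    - [0,0,0,0,0,0,0.0]
    - [0,0,0,0,0,0,0.0]

```text
time: 16.58
position: [624.0, -85.7, 189.5]
tool_rot: [0.7, 0.666, 0.178, 0.188]
contact_force: [-18.1, 1.6, 21.5]
width: 35.3
```

```bash
python3 chk.py; python3 - <<'E'
from h import *
P=snap('top','top9'); s=snap('side','side9')
for n in('jar','bottle_a'): print(n,[(np.round(d['point'],0).tolist(),round(d['conf'],2)) for d in spotter.tip_of(s,n)])
E
```

```text
t 16.575 pos [624.  -85.7 189.5] F [-18.1   1.6  21.5] w 35.3 J [ 0.36  0.28 -0.38  2.1   0.44  0.28 -0.42]
shift tool mm [ -0.5   0.2 -15.9] rotvec deg [ 0.03  0.12 -0.02] shift in target frame [ -0.5   0.2 -15.9]
F tool [  0.7   -5.02 -27.7 ] M [0.49 1.53 0.26]
jar [([494.0, 316.0, 24.0], 0.81)]
bottle_a [([382.0, -59.0, -2.0], 0.92), ([375.0, 133.0, 4.0], 0.63)]
```

View pics/side9.png

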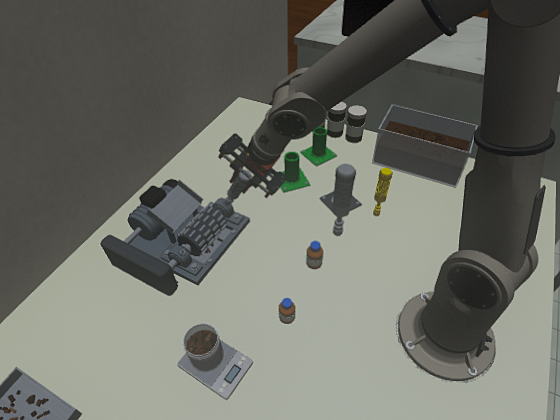

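```bash
python3 -c "
from h import *
print(arm.job_done())"; python3 chk.py
```

```text
the job is handed in; nothing more can be done
None
the job is handed in; nothing more can be done
```

The job is handed in: the bearing is greased, with the small grey gun still gripped, snapped onto the nipple and its pump stroke held fully in. Nothing reports a verdict, so the result rests on my own checks.

**What I did:** I took the smaller of the two grey guns, the one in the grey holder, and left the yellow one alone. The nipple is on the bearing at the -y end of the mill; both cameras' depth pictures showed it standing about 100 mm above the bench.

**Snap-on:** The first push took about 13 N without snapping, more than the expected 5 to 9 N. I backed off about 3 mm, corrected the sideways position by about 1 mm and pushed again. The coupler then snapped on, shown by about 8 N pulling the gun in. It seated within 0.2 mm of where I expected.

**Stroke:** I pushed about 15.7 mm further along the same line. The force rose to about 22 N, as the spring should give, then jumped to about 38 N in 0.4 mm, which is the end stop. I eased the push back to about 32 N and it held there.

**Last checks:**
- **Force and time:** the wrist force was about 28 N, and I handed in at about 17 s.
- **Grip:** the finger opening was steady at 35 mm, and the barrel was in line with the tool.
- **Bystanders:** the jar and both bottles read within 4 mm of their starting positions, which is the accuracy of that reading.
- **Not seen directly:** the gripper hides the nipple from the top camera, so the snap and the end stop rest on force and position readings and the side view.
- **Disagreement:** the two cameras put the nipple about 4 mm apart sideways. I aimed between them, and the contact forces confirmed the final position.

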